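Close the casting pot: seat the cam-lock coupling and lock both arms

TASK

Close the port of the resin casting pot: take the blue-topped cam-lock coupling, set it over the grooved adaptor that stands on the pot's lid and push it straight down until it is fully home, then swing its two cam arms down one after the other, each all the way to its stop. Feel for the stops and do not force it, and leave it locked with everything else on the counter where it was.

Things in the scene. Friction and masses are not known exactly. Their poses are not given: they have to be found in the camera images.
- pot: Resin casting pot, fixed, upright: steel, 156 mm across, aluminium lid 176 mm across, lid top 89 mm above the counter. Origin under its centre. More than about 35 N between coupling (arms included) and pot or adaptor at any time damages the seal.
- port (a point): Centre of the lid's top face; the brass adaptor stands upright on this axis: flange 42 mm across, 18 mm thick, top edge chamfered 2 mm; below it a groove 26 mm across with a red seal ring 50 mm across. The adaptor is screwed in by hand: the flange's top is anywhere from 57 to 79 mm above this point, not measured.
- coupling: Loose cam-lock coupling, 0.33 to 0.47 kg, starts upright on the counter, mouth down. Origin: centre of its skirt's underside, z up. Skirt: round, 44 mm inside, 52 outside, 32 deep, a 20 mm window on its +y and -y sides for the cam toes; above it a disc up to 40 mm. Fits the adaptor at any yaw with 1 mm clearance all round.
- block (a point): Where to grip the coupling: centre of its blue square block (30 x 30 mm, sides along the coupling's x and y, from 40 to 74 mm above its origin), 61 mm above the origin. Grip the -x and +x faces; the arms stand at +y and -y, up to 70 mm above the origin and 69 mm out.
- ceiling (a point): Centre of the flat ceiling inside the skirt, 32 mm above the origin. Home: ceiling on the flange's top, a hard stop (origin 25 to 47 mm above port). From 10 mm before home the skirt drives the red ring down against a steady drag of about 10 N; the ring stays where pushed.
- cam_a (a joint): Yellow arm, coupling's +y side, rad. 0: raised 46 degrees above level, leaning out; grows going down; 0.80: stop, arm level. Starts 0 to 0.15. Hinge along x, 30 mm off the axis, 30 mm above the origin. Stays where left (0.05 N m drag). Its steel toe swings in under the flange; with the coupling over about 2 to 3 mm short of home the toe strikes the flange's edge and the arm stops well short.
- cam_b (a joint): Green cam arm on the coupling's -y side, rad: same as cam_a, mirrored.
- cam_a_tip (a point): Middle of the outer end of the yellow arm, 52 mm from its hinge; the lever is straight, 12 mm wide, 6 mm thick. It is swung by pressing on its upper side near this end.
- cam_b_tip (a point): Middle of the outer end of the green arm, 52 mm from its hinge, lever as cam_a's.
- cup: Bystander: pink silicone mixing cup, 64 mm across, 60 mm high, origin under its centre. Leave it.
- cube: Bystander: clear acrylic display cube, 55 mm, origin under its centre. Leave it.
- pick: Bystander: steel dental pick lying along its x, about 165 mm long, 8 mm thick. Leave it.
- ring0: Bystander: teal cured resin ring, 24 mm across, 7 mm high. Leave it.
- ring1: Bystander: red cured resin ring, 24 mm across, 7 mm high. Leave it.
- resin: Bystander: amber resin bottle, 48 mm across, 105 mm high, origin under its centre. Leave it.
There are look-alikes about, which are no part of the job. Of the things that look like the coupling, the smaller one is meant.

How it is judged:
By the outcome, as a careful person would: the job done as asked, in the order asked, and still so for the second after the job is handed in, with the robot touching nothing.
It also fails if it takes over 72 s, if anything falls off the work surface, if the arm or the gripper's body presses on something with over 40 N, if the wrist force passes 120 N, or if a joint passes its speed limit or range.

ROBOT

A 6-joint arm with a two-finger parallel gripper is mounted at the origin on the work surface. World frame = base frame: x ahead of the robot, y to its left, z up, the work surface at z = 0. Lengths are in m, angles in rad, forces in N, time in s.
With the tool pointing down it reaches from about 0.275 to 0.775 m from the base axis. Payload 14.6 kg.
Tool frame: the origin (TCP) lies at the very end of the fingers, on their centre line; the grasp point (between the pads) lies 19 mm behind it; z points along the fingers, y is the line along which they close (so a half turn about z gives the same grasp; the last joint's range is limited). The gripper opens to 85 mm and grips with 20 to 120 N. Pads are 22 mm wide; open, the fingers measure 114 mm over their backs; the gripper's body (76 mm by 85 mm) begins 54 mm behind the grasp point. The pads swing forward as they close: fully open they stand 13 mm farther back than shut.
Start: joints at [-1.265, 0.263, -0.048, 1.259, 0, 1.415], TCP at [0.233, -0.47, 0.231] pointing down, gripper open.
Joint ranges: [-2.65, 2.65], [-0.89, 1.7], [-1.18, 1.37], [-2.13, 2.11], [-1.35, 1.29], [-3.14, 3.14]. Speed limits (rad/s): [1.89, 1.89, 2.57, 2.79, 3.14, 3.14].

INTERFACE

Orientations are given as a unit quaternion [x, y, z, w].
In Python, from station import robot, vision, ticket, spotter gives the robot as it stands.
- The arm moves only by the tool step_arm, never from a script. Its argument "series" is a list of rows, each an object of numbers: "wx", "wy", "wz": the turn, a rotation vector about the tool's x, y, z in rad; "tx", "ty", "tz": the shift along the tool's x, y, z in mm; "fingers": the closure, from -1 (fully open) to 1 (shut). A call has 1 to 8 rows; each row shifts and turns the commanded pose from where the row before left it, along the tool's axes as they then stand; what a row does not reach is not made up. A row lasts 1/10 s, in which the tool goes at most 50 mm and 8.59 degrees, less where a joint would pass 70% of its speed; a pose out of reach is approached as far as the arm can. A call with a gripper value outside its range is refused whole. The fingers move at their own pace and stop on an object; the grip force is fixed at half the most. Time passes only in rows, so rows that do not move let the fingers close. It gives the time, the measured TCP pose, the force, the opening and the grip force at its end, in the units of the state.
- robot.sense(): the state, without advancing time (a new reading comes with each control period).
- vision.read_camera(name): name is "scene" or "top" or "wrist"; returns (picture, depth): 480x640x3 uint8, red, green, blue; 480x640 float32, m along the optical axis (not along the pixel's ray), 0 where there is no reading.
- vision.get_calibration(name): a dict with "fx", "fy", "cx", "cy" (pixels), "D" ([k1, k2, p1, p2, k3] as OpenCV has them; the pictures are not rectified), "origin" and "orientation" of the camera in the world. Camera axes: x right, y down, z forward; pixel columns grow to the right and rows downward; lengths in m; the calibration is good to about 2 mm. A picture is of the moment at which its call begins: read the wrist's pose just before it. get_calibration takes no time and is no camera call; for the wrist camera it gives the pose at the moment of the call.
- ticket.hand_in(): hands the job in; it is judged then, once.
Trained networks look in the newest picture that a camera, given by its name, has taken for a name from the list of things; names that differ only in an ending like _2 or _b are one class to them, and where a whole thing is asked for, a point or a joint stands for the part that bears it (a point fixed in the world has none). Each returns a list of dicts, best first, with "score" (0 to 1); they miss things now and then, are a little off and sometimes report something else, mostly with a low value. They report only what shows in the picture. A call takes as long as a camera call. They do not tell look-alikes from the thing itself.
- spotter.spot_in(camera, label): "bbox" ([centre column, centre row, width, height] in pixels, round what is visible of it).
- spotter.pinpoint(camera, label): "xy" ([column, row] in pixels: a listed point, or the origin of a listed thing).
The state is a dict: "time_s": time; "qpos": joint angles; "qd": joint speeds; "joint_torque": joint torques, N m; "tool_pos": TCP position; "ee_rot": TCP orientation; "force": force on the tool from outside, world axes, zero at the start; "moment": the same for the moment, N m; "finger_gap": opening from 0.0 (shut) to 1.0 (fully open); "gripper_force": force on a finger pad.
Only numpy, scipy, OpenCV 4.12 (cv2) and the standard library are available. Lean on these libraries where they do the work, as an engineer would, in place of code of your own. Each camera call takes 0.05 s, during which the arm holds its last target. There are 200 camera calls.

## Working session

There is one attempt and no reset: what is moved stays moved. The work goes in short steps, Python scripts to look and compute and a tool call to move; the robot and the scene stay as the last step left them, time stands still between calls to the robot, and variables do not carry over. Pictures are saved under pics/ and viewed, at most 10 in all, crops included, and the job is handed in when it is done.

Besides the shell and the picture viewer there is one more tool, called after "Request:" as name(argument=value, ...), one argument or row to a line, values as JSON. step_arm: Moves the arm, as the interface text tells. Its arguments: {"type":"object","properties":{"series":{"type":"array","items":{"type":"object","properties":{"wx":{"type":"number"},"wy":{"type":"number"},"wz":{"type":"number"},"tx":{"type":"number"},"ty":{"type":"number"},"tz":{"type":"number"},"fingers":{"type":"number"}}}}},"required":["series"]}

```bash
mkdir -p pics
cat > h.py <<'E'
import numpy as np, cv2
from scipy.spatial.transform import Rotation as R
from station import robot, vision, ticket, spotter
def ray(cam,uv):
    c=vision.get_calibration(cam)
    K=np.array([[c['fx'],0,c['cx']],[0,c['fy'],c['cy']],[0,0,1.]])
    p=cv2.undistortPoints(np.array([[uv]],float),K,np.array(c['D']))[0,0]
    return np.array(c['origin']),R.from_quat(c['orientation']).apply([p[0],p[1],1.])
def at_z(cam,uv,z):
    o,d=ray(cam,uv); return o+d*(z-o[2])/d[2]
def at_d(cam,uv,depth):
    o,d=ray(cam,uv); return o+d*depth
def proj(cam,P):
    c=vision.get_calibration(cam)
    K=np.array([[c['fx'],0,c['cx']],[0,c['fy'],c['cy']],[0,0,1.]])
    q=R.from_quat(c['orientation']).inv().apply(np.atleast_2d(P)-np.array(c['origin']))
    return cv2.projectPoints(q,np.zeros(3),np.zeros(3),K,np.array(c['D']))[0][:,0]
def cloud(cam,depth):
    c=vision.get_calibration(cam)
    K=np.array([[c['fx'],0,c['cx']],[0,c['fy'],c['cy']],[0,0,1.]])
    v,u=np.mgrid[0:480,0:640]
    p=cv2.undistortPoints(np.stack([u,v],-1).reshape(-1,1,2).astype(float),K,np.array(c['D']))[:,0]
    d=depth.reshape(-1,1)
    q=np.hstack([p*d,d])
    return (R.from_quat(c['orientation']).apply(q)+np.array(c['origin'])).reshape(480,640,3)
def save(n,rgb): cv2.imwrite('pics/'+n,cv2.cvtColor(rgb,cv2.COLOR_RGB2BGR))
E
python3 - <<'E'
from h import *
for cam in('top','scene'):
    rgb,d=vision.read_camera(cam); save(cam+'0.png',rgb); np.savez(cam+'0.npz',rgb=rgb,d=d)
    c=vision.get_calibration(cam); print(cam,c['origin'],c['fx'])
    for l in ['coupling','pot','port','block','cam_a_tip','cam_b_tip','ceiling']:
        print(l,[(np.round(r['xy'],1).tolist(),round(r['score'],2)) for r in spotter.pinpoint(cam,l)])
s=robot.sense(); print(s)
E
```

```text
top [ 0.42871647 -0.03261661  1.17983291] 538.5087450890265
coupling [([151.9, 352.0], 0.84), ([195.0, 271.3], 0.75), ([165.9, 242.1], 0.66)]
pot [([410.6, 227.1], 0.88)]
port [([409.8, 223.2], 0.57)]
block [([190.1, 266.2], 0.63), ([137.8, 349.7], 0.63), ([408.5, 225.9], 0.29)]
cam_a_tip [([159.5, 392.0], 0.7), ([167.2, 243.1], 0.65)]
cam_b_tip [([118.2, 319.1], 0.83), ([213.5, 291.1], 0.58)]
ceiling [([147.3, 350.1], 0.73), ([190.6, 269.5], 0.57)]
scene [1.27688227 0.54909284 0.98119369] 538.0090273276253
coupling [([481.5, 283.3], 0.79), ([412.9, 308.5], 0.67)]
pot [([243.1, 246.1], 0.9)]
port [([238.4, 219.9], 0.88)]
block [([491.2, 262.8], 0.97)]
cam_a_tip [([427.8, 315.5], 0.63), ([487.5, 234.1], 0.42)]
cam_b_tip [([496.7, 287.9], 0.71), ([411.2, 269.3], 0.65)]
ceiling [([485.2, 272.7], 0.85), ([415.7, 300.0], 0.83), ([334.7, 310.8], 0.48)]
{'time_s': 0.8, 'qpos': array([-1.26527831e+00,  2.63093961e-01, -4.82659073e-02,  1.25939091e+00,
       -5.43497862e-06,  1.41549293e+00]), 'qd': array([-0.00020777,  0.00175398,  0.0005981 ,  0.00081462, -0.00177191,
        0.00135887]), 'joint_torque': array([-1.79250645e-03, -6.37374830e+01,  3.84773791e+01,  3.84902096e-04,
       -3.06286556e-04,  1.85405935e-05]), 'tool_pos': array([ 0.23345833, -0.47026171,  0.23129394]), 'ee_rot': array([ 9.73572681e-01,  2.28377394e-01, -1.00088995e-06,  2.29143966e-05]), 'force': array([ 0.13950224,  0.57796821, -0.35984194]), 'moment': array([-0.0213285 , -0.03025051, -0.02820731]), 'gripper_force': 0.0, 'finger_gap': 0.9931755329090062}
```

View pics/top0.png

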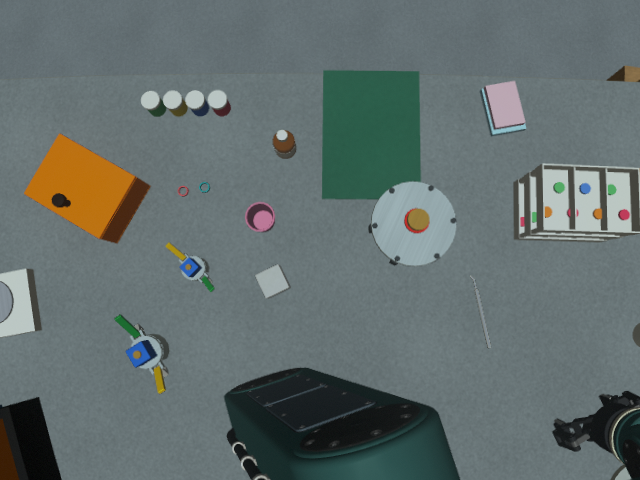

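View pics/scene0.png

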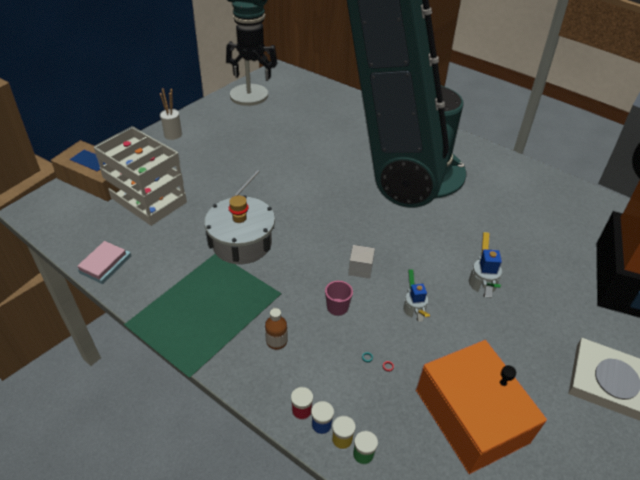

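The top view shows the smaller coupling at about (192,267), with its yellow arm up-left and green arm down-right. The bigger look-alike is at (145,352), and the pot is at (413,223) with the adaptor top near (417,218). Next I'll measure these.

Run:
```python
from h import *
for cam,bx in (('top',[(165,220,240,295),(120,170,320,380)]),('scene',[(400,435,270,320),(470,510,240,290)])):
    f=np.load(cam+'0.npz'); rgb,d=f['rgb'].astype(int),f['d']; P=cloud(cam,d)
    r,g,b=rgb[...,0],rgb[...,1],rgb[...,2]
    masks={'blue':(b>120)&(r<90)&(g<120)&(b>g+50),'yel':(r>150)&(g>110)&(b<90),'grn':(g>r+40)&(g>b+30)}
    for u0,u1,v0,v1 in bx:
        for n,m in masks.items():
            mm=np.zeros_like(m); mm[v0:v1,u0:u1]=m[v0:v1,u0:u1]; mm&=d>0
            q=P[mm]
            if len(q)<5: print(cam,n,len(q)); continue
            zt=np.percentile(q[:,2],90)
            t=q[q[:,2]>zt-.006]
            uv=np.argwhere(mm)[:,::-1]
            print(cam,n,len(q),'uvmean',uv.mean(0).round(1),'zrange',np.percentile(q[:,2],[2,50,98]).round(4),'top mean',t.mean(0).round(4),'ctr box',cv2.minAreaRect((t[:,:2]*1000).astype(np.float32)))
f=np.load('top0.npz');d=f['d'];P=cloud('top',d)
for name,(lo,hi) in {'lid':(.082,.096),'adapt':(.138,.18)}.items():
    q=P[170:275,360:465].reshape(-1,3); q=q[(q[:,2]>lo)&(q[:,2]<hi)]
    print(name,len(q),np.median(q,0).round(4),cv2.minEnclosingCircle((q[:,:2]*1000).astype(np.float32)),np.percentile(q[:,2],[5,50,95]).round(4))
f=np.load('scene0.npz');P=cloud('scene',f['d'])
for name,(lo,hi) in {'lid':(.082,.096),'adapt':(.138,.18)}.items():
    q=P[180:270,195:285].reshape(-1,3); q=q[(q[:,2]>lo)&(q[:,2]<hi)]
    print('scene',name,len(q),np.median(q,0).round(4),cv2.minEnclosingCircle((q[:,:2]*1000).astype(np.float32)),np.percentile(q[:,2],[5,50,95,99]).round(4))
```

```text
top blue 154 uvmean [188.4 266.8] zrange [0.0711 0.0749 0.0794] top mean [0.4919 0.2621 0.0752] ctr box ((491.9665832519531, 262.0621337890625), (28.062519073486328, 28.388320922851562), 47.09423828125)
top yel 100 uvmean [174.9 251. ] zrange [0.0347 0.0506 0.0676] top mean [0.5361 0.3079 0.0632] ctr box ((535.8497924804688, 307.96527099609375), (14.378288269042969, 9.709903717041016), 40.122188568115234)
top grn 85 uvmean [207.5 283.7] zrange [0.0244 0.0544 0.0688] top mean [0.4483 0.2158 0.0661] ctr box ((448.6881103515625, 216.0116729736328), (10.023979187011719, 10.425585746765137), 42.784278869628906)
top blue 297 uvmean [137.8 353.9] zrange [0.0949 0.0996 0.1032] top mean [0.3131 0.3545 0.0998] ctr box ((313.25897216796875, 355.20928955078125), (38.78697204589844, 38.74297332763672), 32.3444709777832)
top yel 72 uvmean [157.1 373.5] zrange [0.046  0.0594 0.0727] top mean [0.2629 0.3207 0.0686] ctr box ((262.27215576171875, 322.12811279296875), (10.239624977111816, 12.935833930969238), 23.400028228759766)
top grn 153 uvmean [129.1 328.1] zrange [0.0443 0.0659 0.0849] top mean [0
[... 1164 characters left out ...]
 grn 19 uvmean [496.7 285. ] zrange [0.0872 0.09   0.0934] top mean [0.3855 0.4055 0.0903] ctr box ((385.4843444824219, 406.5751953125), (7.120887279510498, 15.765047073364258), 53.66859817504883)
lid 5057 [ 0.5817 -0.1979  0.0903] ((585.93017578125, -201.6488800048828), 87.8642349243164) [0.0869 0.0903 0.0938]
adapt 370 [ 0.5847 -0.2011  0.1489] ((584.6685791015625, -202.22027587890625), 21.281686782836914) [0.1449 0.1489 0.1519]
scene lid 2284 [ 0.601  -0.1832  0.0884] ((585.671630859375, -195.65773010253906), 91.24200439453125) [0.0849 0.0884 0.092  0.0943]
scene adapt 195 [ 0.5875 -0.1953  0.1465] ((584.4260864257812, -198.6781768798828), 22.772790908813477) [0.1393 0.1465 0.1496 0.1513]
```

Run:
```python
from h import *
s=robot.sense(); c=vision.get_calibration('wrist')
T=R.from_quat(s['ee_rot']); print(T.inv().apply(np.array(c['origin'])-s['tool_pos'])*1e3, (T.inv()*R.from_quat(c['orientation'])).as_matrix().round(3),c['fx'])
```

```text
[ 8.22804159e+01  1.64619686e-02 -1.42474417e+02] [[ 0.001 -0.947 -0.32 ]
 [ 1.     0.001  0.   ]
 [-0.    -0.32   0.947]] 349.12761079815874
```

Request:
step_arm(
  series=[
    {"tx":40,"ty":-8.5,"tz":-10},
    {"tx":40,"ty":-8.5,"tz":-10},
    {"tx":40,"ty":-8.5,"tz":-10},
    {"tx":40,"ty":-8.5,"tz":-10},
    {"tx":40,"ty":-8.5,"tz":-10},
    {"tx":40,"ty":-8.5,"tz":-10},
    {"tx":40,"ty":-8.5},
    {"tx":40,"ty":-8.5},
  ],
)

```text
schema error: expected keys wx, wy, wz, tx, ty, tz, fingers
```

Request:
step_arm(
  series=[
    {"tx":40,"ty":-8.5},
    {"tx":35,"ty":-8.5},
    {},
    {},
    {},
  ],
)

```text
schema error: expected keys wx, wy, wz, tx, ty, tz, fingers
```

```bash
cat > ad.py <<'E'
from h import *
import sys
s=robot.sense(); rgb,d=vision.read_camera('wrist'); save(sys.argv[1],rgb); np.savez('w.npz',rgb=rgb,d=d)
P=cloud('wrist',d); print(s['tool_pos'],s['ee_rot'],s['time_s'])
m=(d>0)&(np.hypot(P[...,0]-.585,P[...,1]+.2)<.12)
for n,lo,hi in(('lid',.084,.094),('top',.142,.17)):
    mm=m&(P[...,2]>lo)&(P[...,2]<hi); q=P[mm]
    print(n,len(q),np.percentile(q[:,2],[5,50,95]).round(4),[np.round(x,1) for x in cv2.minEnclosingCircle((q[:,:2]*1000).astype(np.float32))])
    cs,_=cv2.findContours(mm.astype(np.uint8),cv2.RETR_EXTERNAL,cv2.CHAIN_APPROX_NONE)
    c=max(cs,key=cv2.contourArea); e=cv2.fitEllipse(c); print(e)
    print(at_z('wrist',e[0],np.median(q[:,2])).round(4))
E
python3 ad.py w1.png
```

```text
[ 0.23345833 -0.47026171  0.23129394] [ 9.73572681e-01  2.28377394e-01 -1.00088995e-06  2.29143966e-05] 0.8Traceback (most recent call last):
  File "ad.py", line 8, in <module>
    print(n,len(q),np.percentile(q[:,2],[5,50,95]).round(4),[np.round(x,1) for x in cv2.minEnclosingCircle((q[:,:2]*1000).astype(np.float32))])
                   ~~~~~~~~~~~~~^^^^^^^^^^^^^^^^^^
    return _quantile_unchecked(
        a, q, axis, out, overwrite_input, method, keepdims, weights)
    return _ureduce(a,
                    func=_quantile_ureduce_func,
    ...<5 lines>...
                    overwrite_input=overwrite_input,
                    method=method)
    r = func(a, **kwargs)
    result = _quantile(arr,
                       quantiles=q,
    ...<2 lines>...
                       out=out,
                       weights=wgt)
    slices_having_nans = np.isnan(arr[-1, ...])
                                  ~~~^^^^^^^^^
IndexError: index -1 is out of bounds for axis 0 with size 0
```

View pics/w1.png

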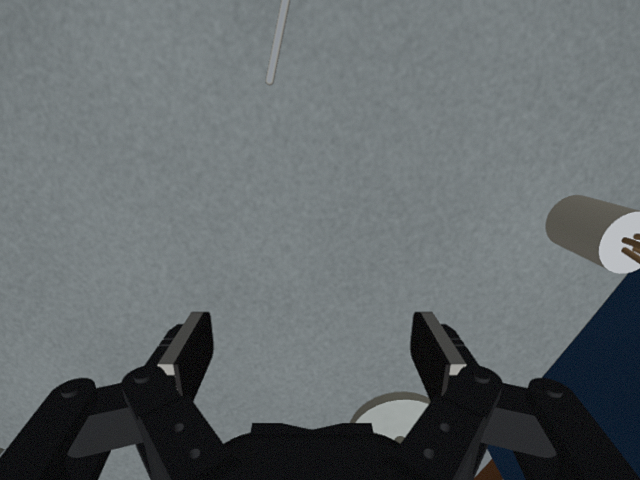

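The moves were refused because every row needs all its keys. This wrist view is still from the start pose, with the finger tips at about (205,320) and (420,320). I'll resend the moves in full.

Request:
step_arm(
  series=[
    {"wx":0,"wy":0,"wz":0,"tx":40,"ty":-8.5,"tz":-10,"fingers":-1},
    {"wx":0,"wy":0,"wz":0,"tx":40,"ty":-8.5,"tz":-10,"fingers":-1},
    {"wx":0,"wy":0,"wz":0,"tx":40,"ty":-8.5,"tz":-10,"fingers":-1},
    {"wx":0,"wy":0,"wz":0,"tx":40,"ty":-8.5,"tz":-10,"fingers":-1},
    {"wx":0,"wy":0,"wz":0,"tx":40,"ty":-8.5,"tz":-10,"fingers":-1},
    {"wx":0,"wy":0,"wz":0,"tx":40,"ty":-8.5,"tz":-10,"fingers":-1},
    {"wx":0,"wy":0,"wz":0,"tx":40,"ty":-8.5,"tz":0,"fingers":-1},
    {"wx":0,"wy":0,"wz":0,"tx":40,"ty":-8.5,"tz":0,"fingers":-1},
  ],
)

```text
time_s: 1.65
tool_pos: [0.4912, -0.2658, 0.2917]
ee_rot: [0.974, 0.228, 0.0, 0.0]
force: [-0.1, -1.4, -0.6]
finger_gap: 1.0
gripper_force: 0.0
```

Request:
step_arm(
  series=[
    {"wx":0,"wy":0,"wz":0,"tx":40,"ty":-8.5,"tz":0,"fingers":-1},
    {"wx":0,"wy":0,"wz":0,"tx":35,"ty":-8.5,"tz":0,"fingers":-1},
    {"wx":0,"wy":0,"wz":0,"tx":0,"ty":0,"tz":0,"fingers":-1},
    {"wx":0,"wy":0,"wz":0,"tx":0,"ty":0,"tz":0,"fingers":-1},
    {"wx":0,"wy":0,"wz":0,"tx":0,"ty":0,"tz":0,"fingers":-1},
  ],
)

```text
time_s: 2.15
tool_pos: [0.5489, -0.219, 0.2913]
ee_rot: [0.974, 0.228, -0.0, 0.0]
force: [-0.3, 0.3, 0.4]
finger_gap: 1.0
gripper_force: 0.0
```

```bash
python3 ad.py w2.png
```

```text
[ 0.54890843 -0.21901995  0.29134586] [ 9.73639792e-01  2.28091094e-01 -6.25090711e-05  6.37367260e-05] 2.15
lid 22390 [0.0877 0.089  0.0904] [array([ 584.8, -200.9]), np.float64(88.0)]
((310.7359924316406, 165.1048583984375), (174.9832000732422, 180.41976928710938), 157.4728240966797)
[ 0.5904 -0.1979  0.089 ]
top 2066 [0.1461 0.1478 0.1491] [array([ 584.4, -201.3]), np.float64(21.1)]
((311.0949401855469, 180.1554718017578), (50.208465576171875, 50.70111846923828), 5.737498760223389)
[ 0.5852 -0.201   0.1478]
```

View pics/w2.png

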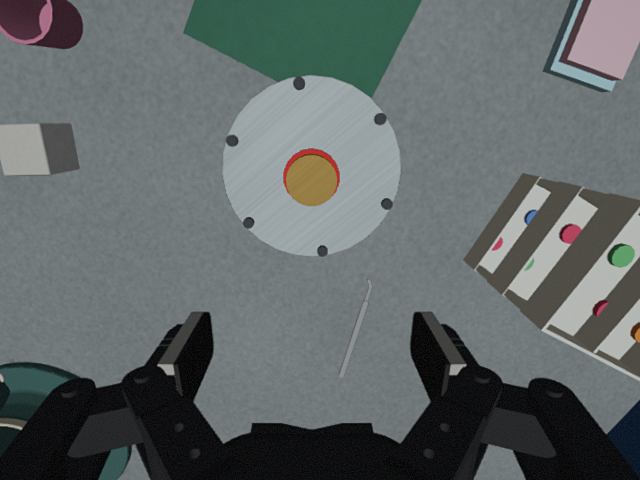

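Request:
step_arm(
  series=[
    {"wx":0,"wy":0,"wz":0,"tx":17,"ty":-39.3,"tz":0,"fingers":-1},
    {"wx":0,"wy":0,"wz":0,"tx":17,"ty":-39.3,"tz":0,"fingers":-1},
    {"wx":0,"wy":0,"wz":0,"tx":17,"ty":-39.3,"tz":0,"fingers":-1},
    {"wx":0,"wy":0,"wz":0,"tx":17,"ty":-39.3,"tz":0,"fingers":-1},
    {"wx":0,"wy":0,"wz":0,"tx":17,"ty":-39.3,"tz":0,"fingers":-1},
    {"wx":0,"wy":0,"wz":0,"tx":17,"ty":-39.3,"tz":0,"fingers":-1},
    {"wx":0,"wy":0,"wz":0,"tx":17,"ty":-39.3,"tz":0,"fingers":-1},
    {"wx":0,"wy":0,"wz":0,"tx":17,"ty":-39.3,"tz":0,"fingers":-1},
  ],
)

```text
time_s: 3.0
tool_pos: [0.5309, 0.1242, 0.2917]
ee_rot: [0.974, 0.228, 0.0, 0.0]
force: [0.7, 0.5, -0.4]
finger_gap: 1.002
gripper_force: 0.0
```

Request:
step_arm(
  series=[
    {"wx":0,"wy":0,"wz":0,"tx":17,"ty":-39.3,"tz":0,"fingers":-1},
    {"wx":0,"wy":0,"wz":0,"tx":17,"ty":-39.3,"tz":0,"fingers":-1},
    {"wx":0,"wy":0,"wz":0,"tx":17,"ty":-39.3,"tz":0,"fingers":-1},
    {"wx":0,"wy":0,"wz":0,"tx":15,"ty":-39.3,"tz":0,"fingers":-1},
    {"wx":0,"wy":0,"wz":-0.1455,"tx":0,"ty":0,"tz":10,"fingers":-1},
    {"wx":0,"wy":0,"wz":-0.1455,"tx":0,"ty":0,"tz":10,"fingers":-1},
    {"wx":0,"wy":0,"wz":-0.1455,"tx":0,"ty":0,"tz":10,"fingers":-1},
    {"wx":0,"wy":0,"wz":-0.1455,"tx":0,"ty":0,"tz":10,"fingers":-1},
  ],
)

```text
time_s: 3.8
tool_pos: [0.5208, 0.2928, 0.2511]
ee_rot: [0.866, 0.5, 0.0, 0.0]
force: [0.2, 0.2, 0.8]
finger_gap: 1.0
gripper_force: 0.0
```

Request:
step_arm(
  series=[
    {"wx":0,"wy":0,"wz":-0.1455,"tx":0,"ty":0,"tz":0,"fingers":-1},
    {"wx":0,"wy":0,"wz":-0.1455,"tx":0,"ty":0,"tz":0,"fingers":-1},
    {"wx":0,"wy":0,"wz":-0.1455,"tx":0,"ty":0,"tz":0,"fingers":-1},
    {"wx":0,"wy":0,"wz":-0.1455,"tx":0,"ty":0,"tz":0,"fingers":-1},
    {"wx":0,"wy":0,"wz":-0.1455,"tx":0,"ty":0,"tz":0,"fingers":-1},
    {"wx":0,"wy":0,"wz":-0.1455,"tx":0,"ty":0,"tz":0,"fingers":-1},
    {"wx":0,"wy":0,"wz":-0.1455,"tx":0,"ty":0,"tz":0,"fingers":-1},
    {"wx":0,"wy":0,"wz":-0.1455,"tx":0,"ty":0,"tz":0,"fingers":-1},
  ],
)

```text
time_s: 4.6
tool_pos: [0.5209, 0.2926, 0.2516]
ee_rot: [0.449, 0.894, 0.0, 0.0]
force: [0.6, 0.3, 0.2]
finger_gap: 1.0
gripper_force: 0.0
```

Request:
step_arm(
  series=[
    {"wx":0,"wy":0,"wz":-0.1455,"tx":0,"ty":0,"tz":0,"fingers":-1},
    {"wx":0,"wy":0,"wz":-0.1455,"tx":0,"ty":0,"tz":0,"fingers":-1},
    {"wx":0,"wy":0,"wz":-0.1455,"tx":0,"ty":0,"tz":0,"fingers":-1},
    {"wx":0,"wy":0,"wz":-0.1455,"tx":0,"ty":0,"tz":0,"fingers":-1},
    {"wx":0,"wy":0,"wz":-0.1455,"tx":0,"ty":0,"tz":0,"fingers":-1},
    {"wx":0,"wy":0,"wz":-0.1455,"tx":0,"ty":0,"tz":0,"fingers":-1},
    {"wx":0,"wy":0,"wz":-0.1455,"tx":0,"ty":0,"tz":0,"fingers":-1},
    {"wx":0,"wy":0,"wz":-0.1455,"tx":0,"ty":0,"tz":0,"fingers":-1},
  ],
)

```text
time_s: 5.4
tool_pos: [0.5209, 0.2926, 0.2516]
ee_rot: [-0.117, 0.993, 0.0, 0.0]
force: [-1.5, 0.0, 0.5]
finger_gap: 1.001
gripper_force: 0.0
```

Request:
step_arm(
  series=[
    {"wx":0,"wy":0,"wz":-0.1455,"tx":0,"ty":0,"tz":0,"fingers":-1},
    {"wx":0,"wy":0,"wz":-0.1455,"tx":0,"ty":0,"tz":0,"fingers":-1},
    {"wx":0,"wy":0,"wz":-0.1455,"tx":0,"ty":0,"tz":0,"fingers":-1},
    {"wx":0,"wy":0,"wz":-0.1455,"tx":0,"ty":0,"tz":0,"fingers":-1},
    {"wx":0,"wy":0,"wz":0,"tx":0,"ty":0,"tz":0,"fingers":-1},
    {"wx":0,"wy":0,"wz":0,"tx":0,"ty":0,"tz":0,"fingers":-1},
    {"wx":0,"wy":0,"wz":0,"tx":0,"ty":0,"tz":0,"fingers":-1},
  ],
)

```text
time_s: 6.1
tool_pos: [0.5208, 0.2933, 0.2514]
ee_rot: [-0.393, 0.92, -0.0, 0.0]
force: [0.3, -0.6, 0.4]
finger_gap: 1.002
gripper_force: 0.0
```

```bash
cat > cp.py <<'E'
from h import *
import sys
s=robot.sense(); rgb,d=vision.read_camera('wrist'); save(sys.argv[1],rgb)
T=R.from_quat(s['ee_rot']); P=T.inv().apply((cloud('wrist',d)-s['tool_pos']).reshape(-1,3)).reshape(480,640,3)*1e3
print(s['tool_pos'],T.as_matrix().round(4)[:,:2].T,s['time_s'],s['finger_gap'])
a=rgb.astype(int); r,g,b=a[...,0],a[...,1],a[...,2]; zt=s['tool_pos'][2]*1e3
for n,m in {'blue':(b>90)&(r<90)&(b>g+40),'yel':(r>130)&(g>100)&(b<90),'grn':(g>r+40)&(g>b+30)}.items():
    m=m&(d>0)&(np.hypot(P[...,0]-40,P[...,1])<110)
    q=P[m]
    if len(q)<20: print(n,len(q)); continue
    z=np.percentile(q[:,2],5); t=q[q[:,2]<z+4]
    print(n,len(q),'zs(world mm)',(zt-np.percentile(q[:,2],[2,50,98])).round(1),'mean(tool)',t.mean(0).round(1),'rect',[np.round(v,1) for v in cv2.minAreaRect(t[:,:2].astype(np.float32))])
E
python3 cp.py w3.png
```

```text
[0.52078206 0.29334203 0.25141297] [[-6.916e-01 -7.223e-01 -1.000e-04]
 [-7.223e-01  6.916e-01 -1.000e-04]] 6.1 1.0023089492767174
blue 889 zs(world mm) [75.3 73.8 72.1] mean(tool) [ 43.1   0.5 177.7] rect [array([42.4,  0.6]), array([29.1, 29.1]), np.float64(0.1)]
yel 653 zs(world mm) [79.1 54.4 33.4] mean(tool) [ 40.8   1.9 157.5] rect [array([29.4,  9.4]), array([11.2, 42.3]), np.float64(57.2)]
grn 559 zs(world mm) [67.6 54.4 33.5] mean(tool) [106.3   0.6 185.5] rect [array([105.7,   0.5]), array([10.6,  9.1]), np.float64(89.7)]
```

View pics/w3.png

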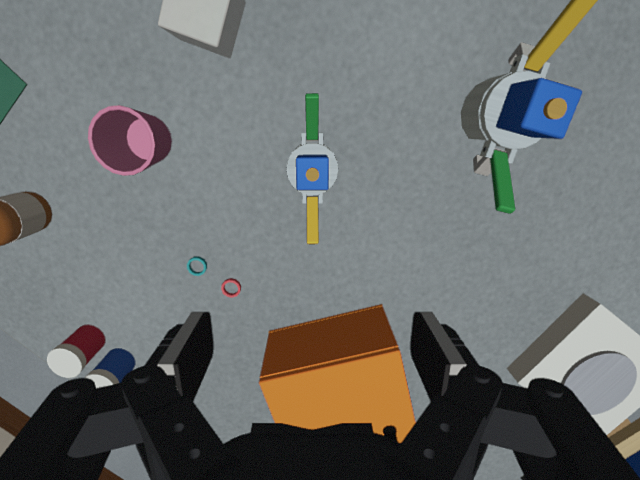

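The smaller coupling is centred in the wrist view, block at (312,173), green arm up and yellow arm down, square to the tool axes. The ring, cup and box are clear of the grasp. I'll go down and grip it.

Request:
step_arm(
  series=[
    {"wx":0,"wy":0,"wz":0,"tx":42.6,"ty":0.5,"tz":20,"fingers":-1},
    {"wx":0,"wy":0,"wz":0,"tx":0,"ty":0,"tz":40,"fingers":-1},
    {"wx":0,"wy":0,"wz":0,"tx":0,"ty":0,"tz":40,"fingers":-1},
    {"wx":0,"wy":0,"wz":0,"tx":0,"ty":0,"tz":40,"fingers":-1},
    {"wx":0,"wy":0,"wz":0,"tx":0,"ty":0,"tz":30,"fingers":-1},
    {"wx":0,"wy":0,"wz":0,"tx":0,"ty":0,"tz":20,"fingers":-1},
    {"wx":0,"wy":0,"wz":0,"tx":0,"ty":0,"tz":18,"fingers":-1},
    {"wx":0,"wy":0,"wz":0,"tx":0,"ty":0,"tz":0,"fingers":-1},
  ],
)

```text
time_s: 6.95
tool_pos: [0.4898, 0.2627, 0.0415]
ee_rot: [-0.394, 0.919, 0.0, -0.002]
force: [-0.1, -0.1, 0.3]
finger_gap: 1.0
gripper_force: 0.0
```

Request:
step_arm(
  series=[
    {"wx":0,"wy":0,"wz":0,"tx":0,"ty":0,"tz":0,"fingers":-0.5},
    {"wx":0,"wy":0,"wz":0,"tx":0,"ty":0,"tz":0,"fingers":0},
    {"wx":0,"wy":0,"wz":0,"tx":0,"ty":0,"tz":0,"fingers":1},
    {"wx":0,"wy":0,"wz":0,"tx":0,"ty":0,"tz":0,"fingers":1},
    {"wx":0,"wy":0,"wz":0,"tx":0,"ty":0,"tz":0,"fingers":1},
    {"wx":0,"wy":0,"wz":0,"tx":0,"ty":0,"tz":0,"fingers":1},
    {"wx":0,"wy":0,"wz":0,"tx":0,"ty":0,"tz":0,"fingers":1},
    {"wx":0,"wy":0,"wz":0,"tx":0,"ty":0,"tz":0,"fingers":1},
  ],
)

```text
time_s: 7.75
tool_pos: [0.4915, 0.2633, 0.0442]
ee_rot: [-0.394, 0.919, -0.0, 0.001]
force: [-0.1, -1.9, 8.3]
finger_gap: 0.341
gripper_force: 59.2
```

Request:
step_arm(
  series=[
    {"wx":0,"wy":0,"wz":0,"tx":0,"ty":0,"tz":-10,"fingers":1},
    {"wx":0,"wy":0,"wz":0,"tx":0,"ty":0,"tz":-20,"fingers":1},
    {"wx":0,"wy":0,"wz":0,"tx":0,"ty":0,"tz":-35,"fingers":1},
    {"wx":0,"wy":0,"wz":0,"tx":0,"ty":0,"tz":-40,"fingers":1},
    {"wx":0,"wy":0,"wz":0,"tx":0,"ty":0,"tz":-40,"fingers":1},
    {"wx":0,"wy":0,"wz":0,"tx":0,"ty":0,"tz":-40,"fingers":1},
    {"wx":0,"wy":0,"wz":0,"tx":0,"ty":0,"tz":-30,"fingers":1},
    {"wx":0,"wy":0,"wz":0,"tx":0,"ty":0,"tz":-11,"fingers":1},
  ],
)

```text
time_s: 8.55
tool_pos: [0.4915, 0.2634, 0.2726]
ee_rot: [-0.395, 0.919, -0.0, 0.002]
force: [1.0, 0.6, -3.4]
finger_gap: 0.343
gripper_force: 60.1
```

Request:
step_arm(
  series=[
    {"wx":0,"wy":0,"wz":0,"tx":7,"ty":-16,"tz":0,"fingers":1},
    {"wx":0,"wy":0,"wz":0,"tx":14,"ty":-32,"tz":0,"fingers":1},
    {"wx":0,"wy":0,"wz":0,"tx":14,"ty":-32,"tz":0,"fingers":1},
    {"wx":0,"wy":0,"wz":0,"tx":14,"ty":-32,"tz":0,"fingers":1},
    {"wx":0,"wy":0,"wz":0,"tx":14,"ty":-32,"tz":0,"fingers":1},
    {"wx":0,"wy":0,"wz":0,"tx":14,"ty":-32,"tz":0,"fingers":1},
    {"wx":0,"wy":0,"wz":0,"tx":14,"ty":-32,"tz":0,"fingers":1},
    {"wx":0,"wy":0,"wz":0,"tx":14,"ty":-32,"tz":0,"fingers":1},
  ],
)

```text
time_s: 9.35
tool_pos: [0.5926, 0.0204, 0.2683]
ee_rot: [-0.395, 0.919, 0.0, -0.001]
force: [0.9, 1.5, -3.2]
finger_gap: 0.342
gripper_force: 60.0
```

Request:
step_arm(
  series=[
    {"wx":0,"wy":0,"wz":0,"tx":14,"ty":-32,"tz":0,"fingers":1},
    {"wx":0,"wy":0,"wz":0,"tx":14,"ty":-32,"tz":0,"fingers":1},
    {"wx":0,"wy":0,"wz":0,"tx":14,"ty":-32,"tz":0,"fingers":1},
    {"wx":0,"wy":0,"wz":0,"tx":14,"ty":-32,"tz":0,"fingers":1},
    {"wx":0,"wy":0,"wz":0,"tx":10,"ty":-21,"tz":0,"fingers":1},
    {"wx":0,"wy":0,"wz":0,"tx":0,"ty":0,"tz":0,"fingers":1},
    {"wx":0,"wy":0,"wz":0,"tx":0,"ty":0,"tz":0,"fingers":1},
    {"wx":0,"wy":0,"wz":0,"tx":0,"ty":0,"tz":0,"fingers":1},
  ],
)

```text
time_s: 10.15
tool_pos: [0.6549, -0.1279, 0.2689]
ee_rot: [-0.395, 0.919, 0.0, -0.0]
force: [-0.2, 0.4, -2.5]
finger_gap: 0.346
gripper_force: 60.3
```

```bash
python3 ad.py w4.png; python3 cp.py w4.png; python3 -c "
from h import *
s=robot.sense();print(s['force'],s['moment'],s['gripper_force'])"
```

```text
[ 0.65492334 -0.12786814  0.26892967] [-3.94800349e-01  9.18766822e-01  3.61318560e-04 -2.84190503e-04] 10.15
lid 28052 [0.0878 0.0891 0.0905] [array([ 584.4, -201.2]), np.float64(88.1)]
((312.032958984375, 94.90036010742188), (198.91888427734375, 203.79714965820312), 88.66455078125)
[ 0.5795 -0.2064  0.0891]
top 2907 [0.1462 0.1479 0.1492] [array([ 584.6, -201. ]), np.float64(21.2)]
((312.2425842285156, 98.33415222167969), (58.85724639892578, 61.310821533203125), 0.759552538394928)
[ 0.5844 -0.2012  0.1479]
[ 0.65495976 -0.12768816  0.26921637] [[-6.880e-01 -7.257e-01  1.000e-04]
 [-7.257e-01  6.880e-01  5.000e-04]] 10.2 0.3439753244218201
blue 4092 zs(world mm) [300.1 298.9 297.4] mean(tool) [  2.3   0.  -29.6] rect [array([ 0.2, -0. ]), array([30.6, 29.8]), np.float64(0.4)]
yel 4628 zs(world mm) [303.5 148.5 145.7] mean(tool) [  0.2  -0.  -33.7] rect [array([ 0.3, -0.2]), array([12.1, 11.7]), np.float64(57.7)]
grn 2332 zs(world mm) [293.  282.5 259.7] mean(tool) [ 64.9  -0.1 -21.9] rect [array([64.2, -0.1]), array([ 9. , 11.4]), np.float64(0.2)]
[-0.23318168 -0.31171378 -3.23550553] [-0.00865765  0.00967231  0.04482905] 60.27029871940613
```

View pics/w4.png

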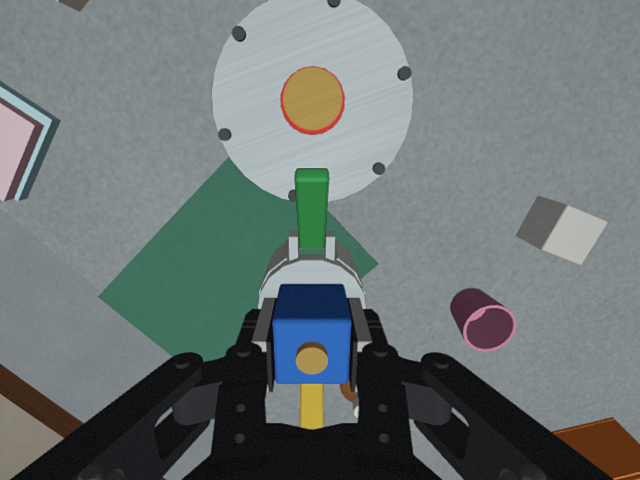

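The wrist view shows the coupling held squarely, with the green arm at (312,205), and the adaptor top clear ahead at (312,99). Both adaptor measurements agree on (0.5845, -0.201), top at 0.148 m. I'll move over it and stop just above the flange.

Request:
step_arm(
  series=[
    {"wx":0,"wy":0,"wz":0,"tx":20,"ty":0.7,"tz":0,"fingers":1},
    {"wx":0,"wy":0,"wz":0,"tx":30,"ty":0,"tz":0,"fingers":1},
    {"wx":0,"wy":0,"wz":0,"tx":30,"ty":0,"tz":10,"fingers":1},
    {"wx":0,"wy":0,"wz":0,"tx":21.4,"ty":0,"tz":20,"fingers":1},
    {"wx":0,"wy":0,"wz":0,"tx":0,"ty":0,"tz":25,"fingers":1},
    {"wx":0,"wy":0,"wz":0,"tx":0,"ty":0,"tz":17,"fingers":1},
    {"wx":0,"wy":0,"wz":0,"tx":0,"ty":0,"tz":0,"fingers":1},
    {"wx":0,"wy":0,"wz":0,"tx":0,"ty":0,"tz":0,"fingers":1},
  ],
)

```text
time_s: 11.05
tool_pos: [0.585, -0.2012, 0.198]
ee_rot: [-0.395, 0.919, -0.0, 0.0]
force: [0.0, 0.9, -2.9]
finger_gap: 0.34
gripper_force: 60.2
```

Run:
```python
from h import *
s=robot.sense(); T=R.from_quat(s['ee_rot']); p=s['tool_pos']
print(p,s['force'],T.as_matrix()[:,2].round(4)); print('err tool mm',T.inv().apply(np.array([.5845,-.2011,p[2]])-p)*1e3)
```

```text
[ 0.58501692 -0.20123113  0.1980271 ] [ 0.01573508  0.91247095 -2.92477674] [ 3.e-04 -1.e-04 -1.e+00]
err tool mm [ 2.60572437e-01  4.65297336e-01 -1.72332827e-04]
```

Request:
step_arm(
  series=[
    {"wx":0,"wy":0,"wz":0,"tx":0,"ty":0.4,"tz":2,"fingers":1},
    {"wx":0,"wy":0,"wz":0,"tx":0,"ty":0,"tz":2,"fingers":1},
    {"wx":0,"wy":0,"wz":0,"tx":0,"ty":0,"tz":1.5,"fingers":1},
    {"wx":0,"wy":0,"wz":0,"tx":0,"ty":0,"tz":1.5,"fingers":1},
    {"wx":0,"wy":0,"wz":0,"tx":0,"ty":0,"tz":1,"fingers":1},
  ],
)

```text
time_s: 11.55
tool_pos: [0.5847, -0.2014, 0.1892]
ee_rot: [-0.395, 0.919, 0.0, -0.0]
force: [0.2, 0.0, -2.9]
finger_gap: 0.342
gripper_force: 60.2
```

Request:
step_arm(
  series=[
    {"wx":0,"wy":0,"wz":0,"tx":0,"ty":0,"tz":1,"fingers":1},
    {"wx":0,"wy":0,"wz":0,"tx":0,"ty":0,"tz":1,"fingers":1},
    {"wx":0,"wy":0,"wz":0,"tx":0,"ty":0,"tz":1,"fingers":1},
  ],
)

```text
time_s: 11.85
tool_pos: [0.5847, -0.2014, 0.1862]
ee_rot: [-0.395, 0.919, -0.0, 0.0]
force: [-1.1, -0.7, -3.2]
finger_gap: 0.341
gripper_force: 60.2
```

Request:
step_arm(
  series=[
    {"wx":0,"wy":0,"wz":0,"tx":0,"ty":0,"tz":2,"fingers":1},
    {"wx":0,"wy":0,"wz":0,"tx":0,"ty":0,"tz":2,"fingers":1},
    {"wx":0,"wy":0,"wz":0,"tx":0,"ty":0,"tz":2,"fingers":1},
    {"wx":0,"wy":0,"wz":0,"tx":0,"ty":0,"tz":2,"fingers":1},
    {"wx":0,"wy":0,"wz":0,"tx":0,"ty":0,"tz":2,"fingers":1},
    {"wx":0,"wy":0,"wz":0,"tx":0,"ty":0,"tz":2,"fingers":1},
  ],
)

```text
time_s: 12.45
tool_pos: [0.5847, -0.2014, 0.1741]
ee_rot: [-0.395, 0.919, 0.0, -0.0]
force: [0.4, 0.1, -3.0]
finger_gap: 0.344
gripper_force: 60.2
```

Request:
step_arm(
  series=[
    {"wx":0,"wy":0,"wz":0,"tx":0,"ty":0,"tz":1,"fingers":1},
    {"wx":0,"wy":0,"wz":0,"tx":0,"ty":0,"tz":1,"fingers":1},
    {"wx":0,"wy":0,"wz":0,"tx":0,"ty":0,"tz":1,"fingers":1},
    {"wx":0,"wy":0,"wz":0,"tx":0,"ty":0,"tz":1,"fingers":1},
    {"wx":0,"wy":0,"wz":0,"tx":0,"ty":0,"tz":1,"fingers":1},
    {"wx":0,"wy":0,"wz":0,"tx":0,"ty":0,"tz":1,"fingers":1},
  ],
)

```text
time_s: 13.05
tool_pos: [0.5848, -0.2015, 0.169]
ee_rot: [-0.395, 0.919, -0.0, 0.0]
force: [-3.4, 1.3, 6.3]
finger_gap: 0.346
gripper_force: 61.7
```

Request:
step_arm(
  series=[
    {"wx":0,"wy":0,"wz":0,"tx":0,"ty":0,"tz":1,"fingers":1},
    {"wx":0,"wy":0,"wz":0,"tx":0,"ty":0,"tz":1,"fingers":1},
    {"wx":0,"wy":0,"wz":0,"tx":0,"ty":0,"tz":1,"fingers":1},
    {"wx":0,"wy":0,"wz":0,"tx":0,"ty":0,"tz":1,"fingers":1},
  ],
)

```text
time_s: 13.45
tool_pos: [0.5848, -0.2015, 0.165]
ee_rot: [-0.395, 0.919, -0.0, 0.0]
force: [-2.1, 0.4, 6.1]
finger_gap: 0.342
gripper_force: 61.7
```

Request:
step_arm(
  series=[
    {"wx":0,"wy":0,"wz":0,"tx":0,"ty":0,"tz":1,"fingers":1},
    {"wx":0,"wy":0,"wz":0,"tx":0,"ty":0,"tz":0.5,"fingers":1},
    {"wx":0,"wy":0,"wz":0,"tx":0,"ty":0,"tz":0.5,"fingers":1},
  ],
)

```text
time_s: 13.75
tool_pos: [0.5848, -0.2014, 0.163]
ee_rot: [-0.395, 0.919, -0.0, 0.0]
force: [-2.0, 1.1, 6.2]
finger_gap: 0.341
gripper_force: 61.7
```

Request:
step_arm(
  series=[
    {"wx":0,"wy":0,"wz":0,"tx":0,"ty":0,"tz":0.5,"fingers":1},
    {"wx":0,"wy":0,"wz":0,"tx":0,"ty":0,"tz":0,"fingers":1},
  ],
)

```text
time_s: 13.95
tool_pos: [0.5848, -0.2015, 0.1625]
ee_rot: [-0.395, 0.919, -0.0, 0.0]
force: [-2.4, 0.5, 5.6]
finger_gap: 0.341
gripper_force: 61.7
```

Request:
step_arm(
  series=[
    {"wx":0,"wy":0,"wz":0,"tx":0,"ty":0,"tz":0.5,"fingers":1},
    {"wx":0,"wy":0,"wz":0,"tx":0,"ty":0,"tz":0.5,"fingers":1},
  ],
)

```text
time_s: 14.15
tool_pos: [0.5848, -0.2014, 0.1616]
ee_rot: [-0.395, 0.919, -0.0, 0.0]
force: [-3.1, 1.3, 6.6]
finger_gap: 0.341
gripper_force: 61.7
```

Request:
step_arm(
  series=[
    {"wx":0,"wy":0,"wz":0,"tx":0,"ty":0,"tz":0.5,"fingers":1},
    {"wx":0,"wy":0,"wz":0,"tx":0,"ty":0,"tz":0,"fingers":1},
  ],
)

```text
time_s: 14.35
tool_pos: [0.5848, -0.2015, 0.1609]
ee_rot: [-0.395, 0.919, -0.0, 0.0]
force: [-2.4, 0.4, 5.3]
finger_gap: 0.343
gripper_force: 61.7
```

Request:
step_arm(
  series=[
    {"wx":0,"wy":0,"wz":0,"tx":0,"ty":0,"tz":0.4,"fingers":1},
    {"wx":0,"wy":0,"wz":0,"tx":0,"ty":0,"tz":0,"fingers":1},
  ],
)

```text
time_s: 14.55
tool_pos: [0.5848, -0.2014, 0.1606]
ee_rot: [-0.395, 0.919, -0.0, 0.0]
force: [-2.2, 0.9, 5.9]
finger_gap: 0.34
gripper_force: 61.7
```

Request:
step_arm(
  series=[
    {"wx":0,"wy":0,"wz":0,"tx":0,"ty":0,"tz":0.4,"fingers":1},
    {"wx":0,"wy":0,"wz":0,"tx":0,"ty":0,"tz":0,"fingers":1},
  ],
)

```text
time_s: 14.75
tool_pos: [0.5848, -0.2014, 0.1602]
ee_rot: [-0.395, 0.919, -0.0, 0.0]
force: [-2.3, 1.3, 6.1]
finger_gap: 0.347
gripper_force: 61.7
```

Request:
step_arm(
  series=[
    {"wx":0,"wy":0,"wz":0,"tx":0,"ty":0,"tz":0.4,"fingers":1},
    {"wx":0,"wy":0,"wz":0,"tx":0,"ty":0,"tz":0,"fingers":1},
  ],
)

```text
time_s: 14.95
tool_pos: [0.5848, -0.2015, 0.1601]
ee_rot: [-0.395, 0.919, -0.001, 0.0]
force: [-2.8, 1.5, 10.3]
finger_gap: 0.341
gripper_force: 62.2
```

Request:
step_arm(
  series=[
    {"wx":0,"wy":0,"wz":0,"tx":0,"ty":0,"tz":0.4,"fingers":1},
    {"wx":0,"wy":0,"wz":0,"tx":0,"ty":0,"tz":0,"fingers":1},
  ],
)

```text
time_s: 15.15
tool_pos: [0.5848, -0.2015, 0.1601]
ee_rot: [-0.395, 0.919, -0.001, 0.001]
force: [-5.7, 2.4, 14.5]
finger_gap: 0.341
gripper_force: 62.8
```

The arm stopped at TCP z 0.1601 with the force rising, and that matches the expected home height. I'll ease off the preload, release and rise.

Request:
step_arm(
  series=[
    {"wx":0,"wy":0,"wz":0,"tx":0,"ty":0,"tz":-0.6,"fingers":1},
    {"wx":0,"wy":0,"wz":0,"tx":0,"ty":0,"tz":0,"fingers":-1},
    {"wx":0,"wy":0,"wz":0,"tx":0,"ty":0,"tz":0,"fingers":-1},
    {"wx":0,"wy":0,"wz":0,"tx":0,"ty":0,"tz":0,"fingers":-1},
    {"wx":0,"wy":0,"wz":0,"tx":0,"ty":0,"tz":0,"fingers":-1},
    {"wx":0,"wy":0,"wz":0,"tx":0,"ty":0,"tz":0,"fingers":-1},
    {"wx":0,"wy":0,"wz":0,"tx":0,"ty":0,"tz":0,"fingers":-1},
  ],
)

```text
time_s: 15.85
tool_pos: [0.5847, -0.2014, 0.1592]
ee_rot: [-0.395, 0.919, 0.0, -0.0]
force: [-0.1, -0.3, 0.5]
finger_gap: 1.0
gripper_force: 0.0
```

Request:
step_arm(
  series=[
    {"wx":0,"wy":0,"wz":0,"tx":0,"ty":0,"tz":-10,"fingers":-1},
    {"wx":0,"wy":0,"wz":0,"tx":0,"ty":0,"tz":-25,"fingers":-1},
    {"wx":0,"wy":0,"wz":0,"tx":0,"ty":0,"tz":-25,"fingers":-1},
    {"wx":0,"wy":0,"wz":0,"tx":0,"ty":0,"tz":-10,"fingers":1},
    {"wx":0,"wy":0,"wz":0,"tx":0,"ty":0,"tz":0,"fingers":1},
    {"wx":0,"wy":0,"wz":0,"tx":0,"ty":0,"tz":0,"fingers":1},
    {"wx":0,"wy":0,"wz":0,"tx":0,"ty":0,"tz":0,"fingers":1},
    {"wx":0,"wy":0,"wz":0,"tx":0,"ty":0,"tz":0,"fingers":1},
  ],
)

```text
time_s: 16.65
tool_pos: [0.5843, -0.2013, 0.2283]
ee_rot: [-0.395, 0.919, 0.001, -0.0]
force: [-0.0, 0.1, -1.1]
finger_gap: 0.144
gripper_force: 0.0
```

```bash
python3 cp.py w5.png; python3 -c "
from h import *
print(robot.sense()['force'])"
```

```text
[ 0.58433689 -0.20127086  0.22834542] [[-6.886e-01 -7.251e-01  4.000e-04]
 [-7.251e-01  6.886e-01  1.400e-03]] 16.65 0.14367566508409446
blue 1898 zs(world mm) [191.2 189.9 188.3] mean(tool) [ 2.5 -0.5 38.4] rect [array([ 0.3, -0.6]), array([29.3, 29.4]), np.float64(89.6)]
yel 1424 zs(world mm) [194.8 171.8 153.8] mean(tool) [ 0.2 -0.6 34.3] rect [array([ 0.2, -0.6]), array([10.9, 11.2]), np.float64(24.9)]
grn 1140 zs(world mm) [183.8 171.9 150.5] mean(tool) [64.5 -0.7 46.4] rect [array([63.5, -0.6]), array([11.3,  9.7]), np.float64(89.9)]
[ 0.23230861  0.59133341 -0.2601699 ]
```

Request:
step_arm(
  series=[
    {"wx":0,"wy":0,"wz":0,"tx":-35,"ty":-0.6,"tz":0,"fingers":1},
    {"wx":0,"wy":0,"wz":0,"tx":-35,"ty":0,"tz":0,"fingers":1},
    {"wx":0,"wy":0,"wz":0,"tx":0,"ty":0,"tz":15,"fingers":1},
    {"wx":0,"wy":0,"wz":0,"tx":0,"ty":0,"tz":15,"fingers":1},
    {"wx":0,"wy":0,"wz":0,"tx":0,"ty":0,"tz":7,"fingers":1},
    {"wx":0,"wy":0,"wz":0,"tx":0,"ty":0,"tz":0,"fingers":1},
    {"wx":0,"wy":0,"wz":0,"tx":0,"ty":0,"tz":0,"fingers":1},
  ],
)

```text
time_s: 17.4
tool_pos: [0.6333, -0.1513, 0.1927]
ee_rot: [-0.394, 0.919, -0.0, 0.0]
force: [0.1, 0.0, -0.0]
finger_gap: -0.001
gripper_force: 0.0
```

Request:
step_arm(
  series=[
    {"wx":0,"wy":0,"wz":0,"tx":0,"ty":0,"tz":2,"fingers":1},
    {"wx":0,"wy":0,"wz":0,"tx":0,"ty":0,"tz":2,"fingers":1},
    {"wx":0,"wy":0,"wz":0,"tx":0,"ty":0,"tz":2,"fingers":1},
    {"wx":0,"wy":0,"wz":0,"tx":0,"ty":0,"tz":2,"fingers":1},
    {"wx":0,"wy":0,"wz":0,"tx":0,"ty":0,"tz":2,"fingers":1},
  ],
)

```text
time_s: 17.9
tool_pos: [0.6333, -0.1511, 0.1821]
ee_rot: [-0.395, 0.919, 0.0, -0.0]
force: [-0.4, -0.2, 0.6]
finger_gap: -0.0
gripper_force: 0.0
```

Request:
step_arm(
  series=[
    {"wx":0,"wy":0,"wz":0,"tx":0,"ty":0,"tz":2,"fingers":1},
    {"wx":0,"wy":0,"wz":0,"tx":0,"ty":0,"tz":2,"fingers":1},
    {"wx":0,"wy":0,"wz":0,"tx":0,"ty":0,"tz":2,"fingers":1},
    {"wx":0,"wy":0,"wz":0,"tx":0,"ty":0,"tz":2,"fingers":1},
    {"wx":0,"wy":0,"wz":0,"tx":0,"ty":0,"tz":2,"fingers":1},
  ],
)

```text
time_s: 18.4
tool_pos: [0.6332, -0.1511, 0.1721]
ee_rot: [-0.395, 0.919, -0.0, -0.0]
force: [1.3, 0.4, 2.0]
finger_gap: 0.002
gripper_force: 1.0
```

Request:
step_arm(
  series=[
    {"wx":0,"wy":0,"wz":0,"tx":0,"ty":0,"tz":2,"fingers":1},
    {"wx":0,"wy":0,"wz":0,"tx":0,"ty":0,"tz":2,"fingers":1},
    {"wx":0,"wy":0,"wz":0,"tx":0,"ty":0,"tz":1.5,"fingers":1},
    {"wx":0,"wy":0,"wz":0,"tx":0,"ty":0,"tz":1.5,"fingers":1},
  ],
)

```text
time_s: 18.8
tool_pos: [0.6331, -0.1511, 0.165]
ee_rot: [-0.395, 0.919, 0.0, -0.0]
force: [0.3, 0.7, 0.9]
finger_gap: -0.001
gripper_force: 0.5
```

Request:
step_arm(
  series=[
    {"wx":0,"wy":0,"wz":0,"tx":0,"ty":0,"tz":1.5,"fingers":1},
    {"wx":0,"wy":0,"wz":0,"tx":0,"ty":0,"tz":1.5,"fingers":1},
    {"wx":0,"wy":0,"wz":0,"tx":0,"ty":0,"tz":1.5,"fingers":1},
    {"wx":0,"wy":0,"wz":0,"tx":0,"ty":0,"tz":1.5,"fingers":1},
  ],
)

```text
time_s: 19.2
tool_pos: [0.6333, -0.1511, 0.1591]
ee_rot: [-0.395, 0.919, 0.0, -0.0]
force: [0.6, -0.2, 0.3]
finger_gap: -0.002
gripper_force: 0.5
```

Request:
step_arm(
  series=[
    {"wx":0,"wy":0,"wz":0,"tx":0,"ty":0,"tz":1.5,"fingers":1},
    {"wx":0,"wy":0,"wz":0,"tx":0,"ty":0,"tz":1,"fingers":1},
    {"wx":0,"wy":0,"wz":0,"tx":0,"ty":0,"tz":1,"fingers":1},
    {"wx":0,"wy":0,"wz":0,"tx":0,"ty":0,"tz":0,"fingers":1},
  ],
)

```text
time_s: 19.6
tool_pos: [0.6333, -0.1511, 0.1556]
ee_rot: [-0.395, 0.919, 0.0, -0.0]
force: [0.1, -0.7, 0.1]
finger_gap: 0.001
gripper_force: 0.1
```

Request:
step_arm(
  series=[
    {"wx":0,"wy":0,"wz":0,"tx":0,"ty":0,"tz":1,"fingers":1},
    {"wx":0,"wy":0,"wz":0,"tx":0,"ty":0,"tz":1,"fingers":1},
    {"wx":0,"wy":0,"wz":0,"tx":0,"ty":0,"tz":1,"fingers":1},
  ],
)

```text
time_s: 19.9
tool_pos: [0.6333, -0.1511, 0.1527]
ee_rot: [-0.395, 0.919, -0.0, 0.0]
force: [1.9, -0.3, 1.8]
finger_gap: 0.003
gripper_force: 0.5
```

Request:
step_arm(
  series=[
    {"wx":0,"wy":0,"wz":0,"tx":0,"ty":0,"tz":1,"fingers":1},
    {"wx":0,"wy":0,"wz":0,"tx":0,"ty":0,"tz":0.5,"fingers":1},
    {"wx":0,"wy":0,"wz":0,"tx":0,"ty":0,"tz":0.5,"fingers":1},
  ],
)

```text
time_s: 20.2
tool_pos: [0.6333, -0.1511, 0.1507]
ee_rot: [-0.395, 0.919, 0.0, -0.0]
force: [0.7, -0.0, 0.9]
finger_gap: -0.0
gripper_force: 0.5
```

Request:
step_arm(
  series=[
    {"wx":0,"wy":0,"wz":0,"tx":0,"ty":0,"tz":0.5,"fingers":1},
    {"wx":0,"wy":0,"wz":0,"tx":0,"ty":0,"tz":0,"fingers":1},
  ],
)

```text
time_s: 20.4
tool_pos: [0.6332, -0.1511, 0.1502]
ee_rot: [-0.395, 0.919, 0.0, -0.0]
force: [0.3, 0.4, 0.3]
finger_gap: -0.0
gripper_force: 0.3
```

Request:
step_arm(
  series=[
    {"wx":0,"wy":0,"wz":0,"tx":0,"ty":0,"tz":0.5,"fingers":1},
    {"wx":0,"wy":0,"wz":0,"tx":0,"ty":0,"tz":0,"fingers":1},
  ],
)

```text
time_s: 20.6
tool_pos: [0.6333, -0.1511, 0.1497]
ee_rot: [-0.395, 0.919, 0.0, -0.0]
force: [0.1, -0.4, 0.7]
finger_gap: -0.0
gripper_force: 0.3
```

Request:
step_arm(
  series=[
    {"wx":0,"wy":0,"wz":0,"tx":0,"ty":0,"tz":0.4,"fingers":1},
    {"wx":0,"wy":0,"wz":0,"tx":0,"ty":0,"tz":0,"fingers":1},
  ],
)

```text
time_s: 20.8
tool_pos: [0.6333, -0.1511, 0.1493]
ee_rot: [-0.395, 0.919, 0.0, -0.0]
force: [0.7, 0.2, 0.6]
finger_gap: 0.0
gripper_force: 0.4
```

Request:
step_arm(
  series=[
    {"wx":0,"wy":0,"wz":0,"tx":0,"ty":0,"tz":0.4,"fingers":1},
    {"wx":0,"wy":0,"wz":0,"tx":0,"ty":0,"tz":0,"fingers":1},
  ],
)

```text
time_s: 21.0
tool_pos: [0.6333, -0.1511, 0.149]
ee_rot: [-0.395, 0.919, -0.0, 0.0]
force: [0.8, 1.1, 0.9]
finger_gap: 0.001
gripper_force: 0.6
```

Request:
step_arm(
  series=[
    {"wx":0,"wy":0,"wz":0,"tx":0,"ty":0,"tz":0.4,"fingers":1},
    {"wx":0,"wy":0,"wz":0,"tx":0,"ty":0,"tz":0,"fingers":1},
  ],
)

```text
time_s: 21.2
tool_pos: [0.6334, -0.151, 0.1487]
ee_rot: [-0.395, 0.919, -0.0, 0.0]
force: [1.7, 0.8, 2.7]
finger_gap: -0.002
gripper_force: 1.4
```

Request:
step_arm(
  series=[
    {"wx":0,"wy":0,"wz":0,"tx":0,"ty":0,"tz":0.3,"fingers":1},
    {"wx":0,"wy":0,"wz":0,"tx":0,"ty":0,"tz":0,"fingers":1},
  ],
)

```text
time_s: 21.4
tool_pos: [0.6335, -0.151, 0.1484]
ee_rot: [-0.395, 0.919, -0.0, 0.0]
force: [1.9, 1.8, 3.9]
finger_gap: -0.002
gripper_force: 1.9
```

```bash
cat > chk.py <<'E'
from h import *
import sys
s=robot.sense(); print(s['tool_pos'],s['force'],s['time_s'])
C=np.array([.5847,-.2012]); yx=np.array([.69,.724]); 
for cam in ('top','scene','wrist'):
    rgb,d=vision.read_camera(cam); save(cam+sys.argv[1]+'.png',rgb); P=cloud(cam,d)
    a=rgb.astype(int); r,g,b=a[...,0],a[...,1],a[...,2]
    near=(d>0)&(np.linalg.norm(P[...,:2]-C,axis=-1)<.1)&(P[...,2]>.1)
    for n,m in {'blue':(b>90)&(r<90)&(b>g+40),'yel':(r>130)&(g>100)&(b<90),'grn':(g>r+40)&(g>b+30)}.items():
        q=P[m&near]
        rad=(q[:,:2]-C)@yx*1e3
        if n!='blue': k=np.abs(rad)>33; q,rad=q[k],rad[k]
        if len(q)<8: print(cam,n,len(q)); continue
        print(cam,n,len(q),'rad',np.percentile(rad,[2,50,98]).round(1),'z',(np.percentile(q[:,2],[2,50,98])*1e3).round(1),'slope',np.polyfit(rad,q[:,2]*1e3,1)[0].round(3))
E
python3 chk.py _c1
```

```text
[ 0.63349414 -0.1510252   0.14844261] [1.92255476 1.80739688 3.88558191] 21.4
top blue 0
top yel 0
top grn 0
scene blue 0
scene yel 12 rad [76.5 80.4 84.2] z [143.3 146.1 149. ] slope 0.282
scene grn 0
wrist blue 8716 rad [-13.8  -1.8  14.3] z [188.5 189.9 191.2] slope -0.007
wrist yel 1518 rad [33.4 46.3 60.1] z [147.1 148.4 149.6] slope -0.013
wrist grn 2322 rad [-49.2 -42.3 -33.4] z [153.6 162.3 169.5] slope -0.973
```

The yellow arm is level (slope about 0), the force is rising, and the block is still level at 190 mm. Next is the green arm.

Request:
step_arm(
  series=[
    {"wx":0,"wy":0,"wz":0,"tx":0,"ty":0,"tz":-20,"fingers":1},
    {"wx":0,"wy":0,"wz":0,"tx":0,"ty":0,"tz":-35,"fingers":1},
    {"wx":0,"wy":0,"wz":0,"tx":0,"ty":0,"tz":-25,"fingers":1},
    {"wx":0,"wy":0,"wz":0,"tx":30,"ty":0,"tz":0,"fingers":1},
    {"wx":0,"wy":0,"wz":0,"tx":40,"ty":0,"tz":0,"fingers":1},
    {"wx":0,"wy":0,"wz":0,"tx":40,"ty":0,"tz":0,"fingers":1},
    {"wx":0,"wy":0,"wz":0,"tx":30,"ty":0,"tz":0,"fingers":1},
    {"wx":0,"wy":0,"wz":0,"tx":0,"ty":0,"tz":0,"fingers":1},
  ],
)

```text
time_s: 22.35
tool_pos: [0.5344, -0.2549, 0.2282]
ee_rot: [-0.393, 0.92, 0.0, -0.001]
force: [0.9, -0.0, -1.0]
finger_gap: -0.005
gripper_force: 0.0
```

Request:
step_arm(
  series=[
    {"wx":0,"wy":0,"wz":0,"tx":0,"ty":0,"tz":20,"fingers":1},
    {"wx":0,"wy":0,"wz":0,"tx":0,"ty":0,"tz":15,"fingers":1},
    {"wx":0,"wy":0,"wz":0,"tx":0,"ty":0,"tz":2,"fingers":1},
    {"wx":0,"wy":0,"wz":0,"tx":0,"ty":0,"tz":2,"fingers":1},
    {"wx":0,"wy":0,"wz":0,"tx":0,"ty":0,"tz":2,"fingers":1},
    {"wx":0,"wy":0,"wz":0,"tx":0,"ty":0,"tz":2,"fingers":1},
    {"wx":0,"wy":0,"wz":0,"tx":0,"ty":0,"tz":2,"fingers":1},
  ],
)

```text
time_s: 23.05
tool_pos: [0.5371, -0.2526, 0.1835]
ee_rot: [-0.395, 0.919, -0.0, 0.0]
force: [-1.5, -1.8, 3.6]
finger_gap: 0.003
gripper_force: 1.7
```

Request:
step_arm(
  series=[
    {"wx":0,"wy":0,"wz":0,"tx":0,"ty":0,"tz":2,"fingers":1},
    {"wx":0,"wy":0,"wz":0,"tx":0,"ty":0,"tz":2,"fingers":1},
    {"wx":0,"wy":0,"wz":0,"tx":0,"ty":0,"tz":2,"fingers":1},
    {"wx":0,"wy":0,"wz":0,"tx":0,"ty":0,"tz":2,"fingers":1},
    {"wx":0,"wy":0,"wz":0,"tx":0,"ty":0,"tz":2,"fingers":1},
  ],
)

```text
time_s: 23.55
tool_pos: [0.5369, -0.2526, 0.1732]
ee_rot: [-0.395, 0.919, -0.0, 0.0]
force: [-1.4, -1.5, 2.1]
finger_gap: 0.002
gripper_force: 1.1
```

Request:
step_arm(
  series=[
    {"wx":0,"wy":0,"wz":0,"tx":0,"ty":0,"tz":2,"fingers":1},
    {"wx":0,"wy":0,"wz":0,"tx":0,"ty":0,"tz":2,"fingers":1},
    {"wx":0,"wy":0,"wz":0,"tx":0,"ty":0,"tz":1.5,"fingers":1},
    {"wx":0,"wy":0,"wz":0,"tx":0,"ty":0,"tz":1.5,"fingers":1},
  ],
)

```text
time_s: 23.95
tool_pos: [0.5369, -0.2525, 0.1661]
ee_rot: [-0.395, 0.919, 0.0, 0.0]
force: [-1.0, -0.4, 1.3]
finger_gap: -0.002
gripper_force: 0.7
```

Request:
step_arm(
  series=[
    {"wx":0,"wy":0,"wz":0,"tx":0,"ty":0,"tz":1.5,"fingers":1},
    {"wx":0,"wy":0,"wz":0,"tx":0,"ty":0,"tz":1.5,"fingers":1},
    {"wx":0,"wy":0,"wz":0,"tx":0,"ty":0,"tz":1.5,"fingers":1},
    {"wx":0,"wy":0,"wz":0,"tx":0,"ty":0,"tz":1.5,"fingers":1},
  ],
)

```text
time_s: 24.35
tool_pos: [0.5369, -0.2526, 0.1601]
ee_rot: [-0.395, 0.919, 0.0, 0.0]
force: [-0.3, -0.5, 0.4]
finger_gap: 0.001
gripper_force: 0.5
```

Request:
step_arm(
  series=[
    {"wx":0,"wy":0,"wz":0,"tx":0,"ty":0,"tz":1.5,"fingers":1},
    {"wx":0,"wy":0,"wz":0,"tx":0,"ty":0,"tz":1,"fingers":1},
    {"wx":0,"wy":0,"wz":0,"tx":0,"ty":0,"tz":1,"fingers":1},
    {"wx":0,"wy":0,"wz":0,"tx":0,"ty":0,"tz":1,"fingers":1},
  ],
)

```text
time_s: 24.75
tool_pos: [0.5369, -0.2526, 0.1557]
ee_rot: [-0.395, 0.919, -0.0, 0.0]
force: [0.2, -1.4, 1.5]
finger_gap: 0.002
gripper_force: 0.5
```

Request:
step_arm(
  series=[
    {"wx":0,"wy":0,"wz":0,"tx":0,"ty":0,"tz":1,"fingers":1},
    {"wx":0,"wy":0,"wz":0,"tx":0,"ty":0,"tz":1,"fingers":1},
    {"wx":0,"wy":0,"wz":0,"tx":0,"ty":0,"tz":1,"fingers":1},
    {"wx":0,"wy":0,"wz":0,"tx":0,"ty":0,"tz":1,"fingers":1},
  ],
)

```text
time_s: 25.15
tool_pos: [0.5369, -0.2526, 0.1517]
ee_rot: [-0.395, 0.919, 0.0, -0.0]
force: [-1.3, -1.5, 0.9]
finger_gap: -0.003
gripper_force: 0.5
```

Request:
step_arm(
  series=[
    {"wx":0,"wy":0,"wz":0,"tx":0,"ty":0,"tz":0.5,"fingers":1},
    {"wx":0,"wy":0,"wz":0,"tx":0,"ty":0,"tz":0.5,"fingers":1},
    {"wx":0,"wy":0,"wz":0,"tx":0,"ty":0,"tz":0,"fingers":1},
  ],
)

```text
time_s: 25.45
tool_pos: [0.5369, -0.2526, 0.1507]
ee_rot: [-0.395, 0.919, 0.0, -0.0]
force: [-0.2, -0.3, 0.8]
finger_gap: 0.002
gripper_force: 0.2
```

Request:
step_arm(
  series=[
    {"wx":0,"wy":0,"wz":0,"tx":0,"ty":0,"tz":0.5,"fingers":1},
    {"wx":0,"wy":0,"wz":0,"tx":0,"ty":0,"tz":0.5,"fingers":1},
    {"wx":0,"wy":0,"wz":0,"tx":0,"ty":0,"tz":0,"fingers":1},
  ],
)

```text
time_s: 25.75
tool_pos: [0.5369, -0.2526, 0.1497]
ee_rot: [-0.395, 0.919, 0.0, -0.0]
force: [-0.5, -1.1, 1.6]
finger_gap: -0.003
gripper_force: 0.3
```

Request:
step_arm(
  series=[
    {"wx":0,"wy":0,"wz":0,"tx":0,"ty":0,"tz":0.5,"fingers":1},
    {"wx":0,"wy":0,"wz":0,"tx":0,"ty":0,"tz":0,"fingers":1},
  ],
)

```text
time_s: 25.95
tool_pos: [0.5369, -0.2526, 0.1492]
ee_rot: [-0.395, 0.919, 0.0, -0.0]
force: [-0.7, -0.1, 1.0]
finger_gap: -0.003
gripper_force: 0.3
```

Request:
step_arm(
  series=[
    {"wx":0,"wy":0,"wz":0,"tx":0,"ty":0,"tz":0.5,"fingers":1},
    {"wx":0,"wy":0,"wz":0,"tx":0,"ty":0,"tz":0,"fingers":1},
  ],
)

```text
time_s: 26.15
tool_pos: [0.5369, -0.2527, 0.1488]
ee_rot: [-0.395, 0.919, -0.0, -0.0]
force: [-0.5, 0.7, 2.5]
finger_gap: 0.002
gripper_force: 1.0
```

Request:
step_arm(
  series=[
    {"wx":0,"wy":0,"wz":0,"tx":0,"ty":0,"tz":0.4,"fingers":1},
    {"wx":0,"wy":0,"wz":0,"tx":0,"ty":0,"tz":0,"fingers":1},
  ],
)

```text
time_s: 26.35
tool_pos: [0.5369, -0.2527, 0.1485]
ee_rot: [-0.395, 0.919, -0.0, -0.0]
force: [-2.4, -2.0, 2.9]
finger_gap: 0.002
gripper_force: 1.8
```

Request:
step_arm(
  series=[
    {"wx":0,"wy":0,"wz":0,"tx":0,"ty":0,"tz":0.4,"fingers":1},
    {"wx":0,"wy":0,"wz":0,"tx":0,"ty":0,"tz":0,"fingers":1},
  ],
)

```text
time_s: 26.55
tool_pos: [0.5369, -0.2527, 0.148]
ee_rot: [-0.395, 0.919, -0.0, -0.0]
force: [-1.9, -2.6, 4.5]
finger_gap: -0.001
gripper_force: 2.2
```

Request:
step_arm(
  series=[
    {"wx":0,"wy":0,"wz":0,"tx":0,"ty":0,"tz":0.4,"fingers":1},
    {"wx":0,"wy":0,"wz":0,"tx":0,"ty":0,"tz":0,"fingers":1},
  ],
)

```text
time_s: 26.75
tool_pos: [0.5369, -0.2528, 0.1477]
ee_rot: [-0.395, 0.919, -0.0, -0.0]
force: [-3.5, -3.1, 6.3]
finger_gap: -0.003
gripper_force: 2.7
```

Request:
step_arm(
  series=[
    {"wx":0,"wy":0,"wz":0,"tx":0,"ty":0,"tz":-20,"fingers":1},
    {"wx":0,"wy":0,"wz":0,"tx":0,"ty":0,"tz":-35,"fingers":1},
    {"wx":0,"wy":0,"wz":0,"tx":0,"ty":0,"tz":-25,"fingers":1},
    {"wx":0,"wy":0,"wz":0,"tx":-30,"ty":0,"tz":0,"fingers":1},
    {"wx":0,"wy":0,"wz":0,"tx":-40,"ty":0,"tz":0,"fingers":1},
    {"wx":0,"wy":0,"wz":0,"tx":-40,"ty":0,"tz":0,"fingers":1},
    {"wx":0,"wy":0,"wz":0,"tx":-30,"ty":0,"tz":0,"fingers":1},
    {"wx":0,"wy":0,"wz":0,"tx":0,"ty":0,"tz":0,"fingers":1},
  ],
)

```text
time_s: 27.55
tool_pos: [0.6352, -0.148, 0.2265]
ee_rot: [-0.396, 0.918, 0.001, 0.0]
force: [-1.0, -0.5, 0.1]
finger_gap: -0.0
gripper_force: 0.0
```

Request:
step_arm(
  series=[
    {"wx":0,"wy":0,"wz":0,"tx":0,"ty":0,"tz":35,"fingers":1},
    {"wx":0,"wy":0,"wz":0,"tx":0,"ty":0,"tz":30,"fingers":1},
    {"wx":0,"wy":0,"wz":0,"tx":0,"ty":0,"tz":10,"fingers":1},
    {"wx":0,"wy":0,"wz":0,"tx":0,"ty":0,"tz":2,"fingers":1},
    {"wx":0,"wy":0,"wz":0,"tx":0,"ty":0,"tz":1,"fingers":1},
    {"wx":0,"wy":0,"wz":0,"tx":0,"ty":0,"tz":0.5,"fingers":1},
    {"wx":0,"wy":0,"wz":0,"tx":0,"ty":0,"tz":0,"fingers":1},
  ],
)

```text
time_s: 28.25
tool_pos: [0.6337, -0.1513, 0.1501]
ee_rot: [-0.395, 0.919, -0.001, 0.001]
force: [0.2, -0.7, 0.7]
finger_gap: -0.004
gripper_force: 0.0
```

```bash
python3 chk.py _c2
```

```text
[ 0.63373279 -0.15130197  0.15011794] [ 0.19380068 -0.68131488  0.70660146] 28.25
top blue 0
top yel 0
top grn 0
scene blue 0
scene yel 11 rad [77.7 82.4 84.8] z [144.5 147.8 150. ] slope 0.359
scene grn 0
wrist blue 8603 rad [-14.4  -2.3  13.8] z [188.2 189.6 190.9] slope 0.002
wrist yel 1514 rad [33.4 46.4 60.5] z [147.3 148.5 149.8] slope -0.006
wrist grn 2178 rad [-55.9 -44.9 -33.5] z [147.3 148.7 150.1] slope -0.003
```

Both arms are level. I'll press the yellow arm once more to confirm its stop, then retreat.

Request:
step_arm(
  series=[
    {"wx":0,"wy":0,"wz":0,"tx":0,"ty":0,"tz":1,"fingers":1},
    {"wx":0,"wy":0,"wz":0,"tx":0,"ty":0,"tz":0.5,"fingers":1},
    {"wx":0,"wy":0,"wz":0,"tx":0,"ty":0,"tz":0,"fingers":1},
  ],
)

```text
time_s: 28.7
tool_pos: [0.6338, -0.1509, 0.148]
ee_rot: [-0.395, 0.919, -0.0, 0.001]
force: [2.3, 2.5, 5.4]
finger_gap: -0.001
gripper_force: 2.2
```

Request:
step_arm(
  series=[
    {"wx":0,"wy":0,"wz":0,"tx":0,"ty":0,"tz":0.5,"fingers":1},
    {"wx":0,"wy":0,"wz":0,"tx":0,"ty":0,"tz":0.3,"fingers":1},
    {"wx":0,"wy":0,"wz":0,"tx":0,"ty":0,"tz":0,"fingers":1},
  ],
)

```text
time_s: 29.0
tool_pos: [0.6339, -0.1509, 0.1474]
ee_rot: [-0.395, 0.919, -0.0, 0.001]
force: [2.9, 3.4, 8.4]
finger_gap: -0.002
gripper_force: 4.1
```

Request:
step_arm(
  series=[
    {"wx":0,"wy":0,"wz":0,"tx":0,"ty":0,"tz":-20,"fingers":1},
    {"wx":0,"wy":0,"wz":0,"tx":0,"ty":0,"tz":-35,"fingers":1},
    {"wx":0,"wy":0,"wz":0,"tx":0,"ty":0,"tz":-40,"fingers":1},
    {"wx":0,"wy":0,"wz":0,"tx":-30,"ty":0,"tz":-20,"fingers":1},
    {"wx":0,"wy":0,"wz":0,"tx":-20,"ty":0,"tz":0,"fingers":1},
    {"wx":0,"wy":0,"wz":0,"tx":0,"ty":0,"tz":0,"fingers":1},
    {"wx":0,"wy":0,"wz":0,"tx":0,"ty":0,"tz":0,"fingers":1},
  ],
)

```text
time_s: 29.7
tool_pos: [0.6674, -0.1149, 0.261]
ee_rot: [-0.395, 0.919, 0.0, -0.001]
force: [-1.0, 0.8, 0.4]
finger_gap: 0.0
gripper_force: 0.0
```

```bash
python3 chk.py _c3
```

```text
[ 0.66742258 -0.11486083  0.26098699] [-1.00070273  0.78492828  0.4397746 ] 29.7
top blue 0
top yel 0
top grn 73 rad [-79.1 -66.9 -47. ] z [146.4 150.6 154.8] slope 0.004
scene blue 0
scene yel 75 rad [36.3 63.2 84.4] z [144.7 148.5 151.3] slope 0.004
scene grn 0
wrist blue 2558 rad [-13.6   0.7  14.7] z [188.3 189.9 191.4] slope -0.008
wrist yel 1111 rad [34.3 56.7 81.1] z [147.5 148.9 150.4] slope -0.001
wrist grn 270 rad [-41.4 -37.2 -33.2] z [147.2 149.  150.8] slope 0.017
```

View pics/wrist_c3.png

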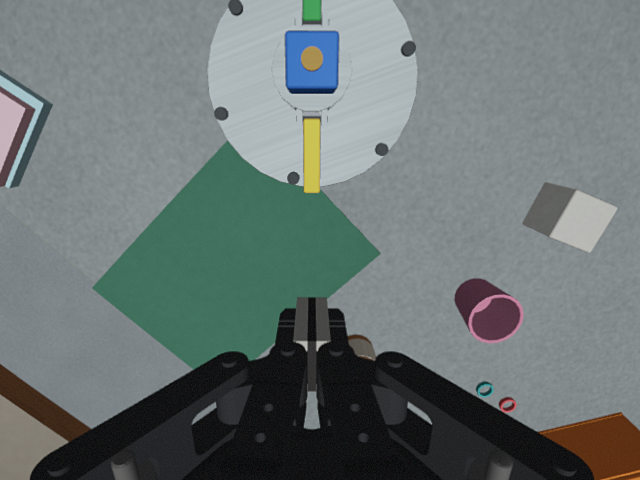

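The coupling is seated at (312,60), block top at 190 mm. Both arms are level and out to about 81 mm, and the gripper is clear. The cup, cube and rings are undisturbed, so I'll hand in.

```bash
python3 -c "
from station import ticket
print(ticket.hand_in())"
```

```text
the job is handed in; nothing more can be done
None
```

The coupling is fully home on the adaptor with both cam arms swung down level to their stops. The most the wrist read was about 15 N while seating it, and I handed the job in at about 30 s with the gripper clear.

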